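# Turn the canister lid until it drops home

### The arm

A 6-joint arm with a two-finger parallel gripper is mounted at the origin on a cart in front of the work surface, level with it; the furniture and walls round the work are solid. World frame = base frame: x ahead of the robot, y to its left, z up, the work surface at z = 0. Lengths are in mm, angles in rad, forces in N, time in s.
With the tool pointing down it reaches from about 300 to 775 mm from the base axis. Payload 14.6 kg.
Tool frame: the origin (TCP) lies at the very end of the fingers, on their centre line; the grasp point (between the pads) lies 19 mm behind it; z points along the fingers, y is the line along which they close (so a half turn about z gives the same grasp; the last joint's range is limited). The gripper opens to 94 mm and grips with 3 to 60 N. Pads are 16 mm wide; open, the fingers measure 119 mm over their backs; the gripper's body (75 mm by 177 mm) begins 78 mm behind the grasp point.
Start: joints at [-1.414, 0.3, 1.521, -0, 1.321, -0.067], TCP at [122.059, -536.275, 205.446] pointing down, gripper open.
Joint ranges: [-3.03, 3.03], [-0.79, 2.21], [0.23, 2.52], [-1.04, 4.18], [0, 3.07], [-2.55, 2.55]. Speed limits (rad/s): [2.22, 2.22, 2.57, 3.14, 3.14, 3.14].

### API

Orientations are given as [roll, pitch, yaw] about the fixed x, y, z axes, in that order (R = Rz(yaw) Ry(pitch) Rx(roll)).
In Python, from cell import manip, optics gives the robot as it stands.
- The arm moves only by the shell command python3 -m crank 'ROWS' [FORCE]. ROWS is JSON, a list of rows, each a list of 7 numbers: the opening in per cent of the stroke, from 0 (shut) to 100 (fully open), then the shift along the tool's x, y, z in mm, then the turn, a rotation vector about the tool's x, y, z in rad. A call has 1 to 10 rows; each row is the pose to reach, as a shift and turn from the pose commanded when the call began, along the tool's axes at that moment; what a row does not reach only later rows make up. A row lasts 1/10 s, in which the tool goes at most 50 mm and 8.59 degrees, less where a joint would pass 70% of its speed; a pose out of reach is approached as far as the arm can. A call with a gripper value outside its range is refused whole. The fingers move at their own pace and stop on an object; FORCE is the grip in N (left out, the last holds). Time passes only in rows, so rows that repeat a pose let the fingers close. It gives the time, the measured TCP pose, the force, the opening and the grip force at its end, in the units of the state.
- manip.read_state(): the state, without advancing time (a new reading comes with each control period).
- optics.camera(name): name is "scene" or "side" or "wrist"; returns (picture, depth): 480x640x3 uint8, red, green, blue; 480x640 float32, mm along the optical axis (not along the pixel's ray), 0 where there is no reading.
- optics.calibration(name): a dict with "camera_matrix" (3x3 intrinsics, pixels), "R" (3x3) and "t" (3): a world point X has camera coordinates R X + t. Camera axes: x right, y down, z forward; pixel columns grow to the right and rows downward; lengths in mm; the calibration is good to about 2 mm. The wrist camera is an equidistant fisheye: a pixel r from the principal point sees the ray r / f radians off the axis. A picture is of the moment at which its call begins: read the wrist's pose just before it. calibration takes no time and is no camera call; for the wrist camera it gives the pose at the moment of the call.
- manip.sign_off(): hands the job in; it is judged then, once.
The state is a dict: "clock": time; "joints": joint angles; "qd": joint speeds; "effort": joint torques, N m; "eef_pos": TCP position; "eef_rot": TCP orientation; "wrist_force": force on the tool from outside, world axes, zero at the start; "moment": the same for the moment, N m; "finger_gap": finger opening in mm; "finger_force": force on a finger pad.
Only numpy, scipy, OpenCV 4.12 (cv2) and the standard library are available. Lean on these libraries where they do the work, as an engineer would, in place of code of your own. Each camera call takes 0.05 s, during which the arm holds its last target. There are 200 camera calls.

### The job

The lid of the dark wooden canister stands proud because the tongue under it lies across its slot. Take the lid by its bar handle and turn it in the collar, pressing only lightly and without lifting it out, until the bar points at the two brass marks on the rim and the lid drops in flush; then let go. Leave the lid of the pale canister alone.

Things in the scene. Friction and masses are not known exactly. Their poses are not given: they have to be found in the camera images.
- dark_canister: Dark wooden canister to close, fixed, 120 mm across, 74 high. Origin: centre of underside, z up. Its top is a round collar (bore 97, 22 deep); the collar's floor, 52 mm above the origin, has a slot 72 x 32 mm, 16 deep, long side along the canister's x (either way round). Two brass marks 10 mm wide on rim and side, at +x and -x, show the slot's direction.
- dark_canister_lid: Its loose dark lid, about 0.25 kg: disc 90 mm across, 22 thick; origin: centre of disc's underside. Pale bar handle along lid x: 60 long, 18 wide, 22 to 61 mm above origin. Tongue below, along x: 60 x 16, 12 deep. Starts turned 40-77 deg anticlockwise (from above) of the marks, origin 64 mm above canister's; home 52. 3.5 mm play sideways; turns freely; drops within 9 deg of the marks.
- pale_canister_lid: Pale wooden lid of the same size and make, with a dark bar handle (60 x 18 mm), already sitting home, flush, in a pale canister (120 mm across, 74 mm high, fixed). Origin: centre of the disc's underside, z up, x along the bar. To be left alone.

How it is judged (in metres and radians):
At the end, for the whole second after the job is handed in: The dark lid rests in the collar of its canister, fully down (origin less than 55 mm above the canister's origin, that is flush within 3 mm), centred within 10 mm, its bar in line with the brass marks within 20 degrees, level within 4.5 degrees, and at rest (z of dark_canister_lid in the frame of dark_canister below 0.055 m and horizontal distance between dark_canister_lid and dark_canister below 0.01 m and angle between the x axis of dark_canister_lid and the x axis of dark_canister, either way round below 0.35 rad and angle between dark_canister_lid's own z axis and vertical below 0.08 rad and linear speed of dark_canister_lid below 0.02 m/s); the robot touches nothing.
It fails at once if the dark lid is lifted out of its collar (more than 18 mm above where it stood) (z of dark_canister_lid in the frame of dark_canister above 0.082 m).
It fails at once if the lid is pressed hard against the canister (over 60 N) (contact force between dark_canister_lid and dark_canister above 60 N).
It fails at once if the pale canister's lid is shifted by more than 15 mm (distance of pale_canister_lid from where it was at the start of the episode above 0.015 m).
It also fails if it takes over 35 s, if anything falls off the work surface, if the arm or the gripper's body presses on something with over 40 N, if the wrist force passes 120 N, or if a joint passes its speed limit or range.

## Working session

There is one attempt and no reset: what is moved stays moved. The work goes in short steps, Python scripts to look and compute and a shell command to move; the robot and the scene stay as the last step left them, time stands still between calls to the robot, and variables do not carry over. Pictures are saved under pics/ and viewed, at most 10 in all, crops included, and the job is handed in when it is done.

```bash
mkdir -p pics; python3 - <<'E'
from cell import manip, optics
import cv2,numpy as np
s=manip.read_state();print(s)
a=[]
for n in("scene","side"):
    p,d=optics.camera(n);np.savez(f"pics/{n}.npz",p=p,d=d,**optics.calibration(n));cv2.imwrite(f"pics/{n}.png",p[:,:,::-1])
E
```

```text
{'clock': 0.0, 'joints': array([-1.41362149e+00,  3.00456776e-01,  1.52156436e+00, -1.88810667e-05,
        1.32069867e+00, -6.66048478e-02]), 'qd': array([-2.26469871e-04,  2.60833617e-03,  1.14242677e-04, -7.63884858e-04,
        2.16332597e-03, -7.92829882e-05]), 'effort': array([-6.63522642e-04, -5.31802976e+01, -3.52734804e+01,  7.07993726e-02,
        2.44285958e-02, -4.75404659e-05]), 'eef_pos': array([ 122.00371391, -536.03516302,  204.90126274]), 'eef_rot': array([-3.14046679e+00, -5.67702261e-05,  2.23784338e-01]), 'wrist_force': array([-0.11047035, -0.17734361, -0.08823395]), 'moment': array([ 0.01049589, -0.01834552, -0.0132711 ]), 'finger_force': 0.0, 'finger_gap': 93.99671910850974}
```

View pics/scene.png

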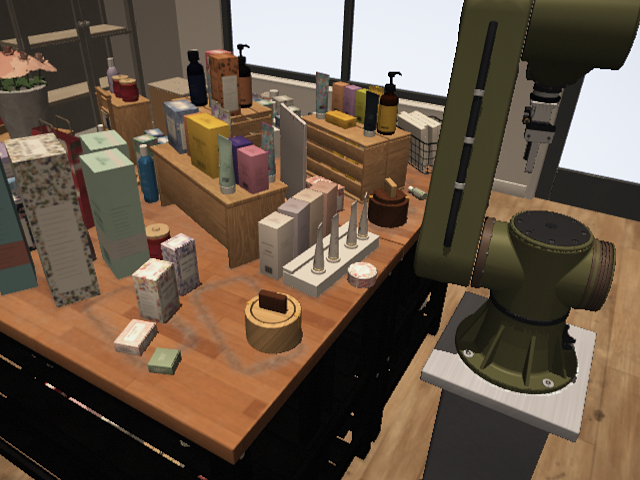

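The dark canister is at about (388,207) with its pale bar at (391,186). The pale canister is at (273,322).

```bash
cat > h.py <<'E'
import numpy as np
def world(z,u,v):
    d=float(z['d'][v,u]);K=z['camera_matrix']
    c=np.linalg.inv(K)@[u*d,v*d,d]
    return z['R'].T@(c-z['t'])
E
python3 - <<'E'
import numpy as np,cv2
from h import world
z=np.load('pics/scene.npz')
for uv in[(391,182),(388,192),(380,195),(398,196),(391,186),(388,205),(388,215),(273,302)]:print(uv,world(z,*uv).round())
c=cv2.resize(z['p'][150:250,340:460,::-1],None,fx=5,fy=5,interpolation=cv2.INTER_CUBIC)
s=np.load('pics/side.npz')['p'][:,:,::-1]
cv2.imwrite('pics/c.png',c)
E
```

```text
(391, 182) [ 464. -394.  121.]
(388, 192) [ 468. -389.   89.]
(380, 195) [ 485. -369.   84.]
(398, 196) [ 436. -389.   85.]
(391, 186) [ 454. -370.  121.]
(388, 205) [ 445. -337.   75.]
(388, 215) [ 441. -338.   43.]
(273, 302) [458. 239.  97.]
```

View pics/side.png

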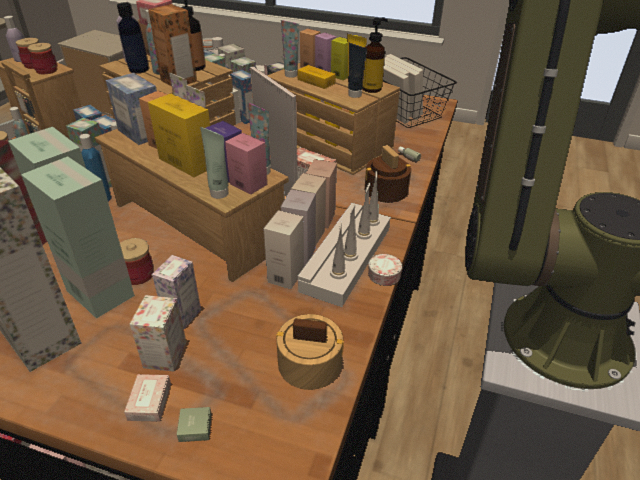

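View pics/c.png

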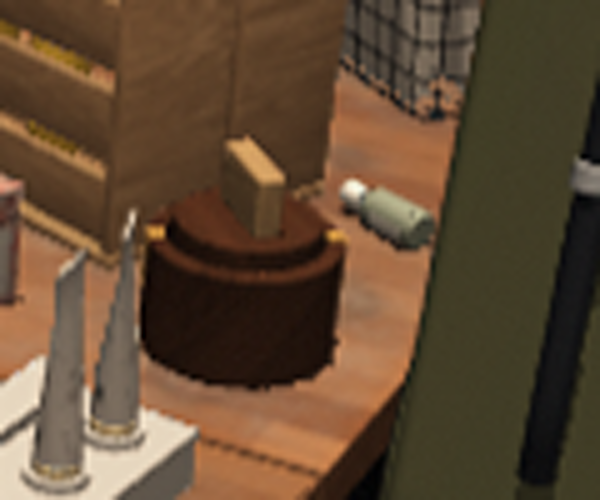

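The crop shows brass marks at full-frame pixels (371,196.6) and (407.4,197.2). The bar top's corners are at about (385.6,178.6), (390,177.6), (397,186.6) and (392.4,187.6). Next I'll compute the geometry and the heights of nearby obstacles.

```bash
python3 - <<'E'
import numpy as np
z=np.load('pics/scene.npz')
K,R,t=z['camera_matrix'],z['R'],z['t'];C=-R.T@t
def ray(u,v,h):
    r=R.T@np.linalg.inv(K)@[u,v,1];return C+r*(h-C[2])/r[2]
m=[ray(371,196.6,74),ray(407.4,197.2,74)]
b=[ray(*p,125) for p in[(385.6,178.6),(390,177.6),(397,186.6),(392.4,187.6)]]
print(np.round(m),np.round(b)); 
dm=m[1]-m[0];db=b[2]+b[3]-b[0]-b[1]
print('marks mid',(m[0]+m[1])/2,'len',np.hypot(*dm[:2]),np.degrees(np.arctan2(dm[1],dm[0])))
print('bar mid',sum(b)/4,np.hypot(*db[:2])/2,np.degrees(np.arctan2(db[1],db[0])))
# height map, 30 mm cells
H={}
for n in('scene','side'):
    z=np.load(f'pics/{n}.npz');K,R,t=z['camera_matrix'],z['R'],z['t']
    v,u=np.mgrid[:480,:640];d=z['d'];P=np.stack([u*d,v*d,d],-1)@np.linalg.inv(K).T
    W=(P-t)@R; W=W[d>0]
    for w in W[(W[:,0]>280)&(W[:,0]<700)&(W[:,1]<-180)&(W[:,1]>-640)]:
        k=(int(w[0]//30),int(w[1]//30));H[k]=max(H.get(k,-99),w[2])
print('y:   ',[j*30 for j in range(-22,-6)])
for i in range(9,24):print(i*30,[round(H.get((i,j),-1)) for j in range(-22,-6)])
E
```

```text
[[ 511. -363.   74.]
 [ 416. -419.   74.]] [[ 485. -400.  125.]
 [ 476. -414.  125.]
 [ 434. -367.  125.]
 [ 443. -353.  125.]]
marks mid [ 463.47081108 -390.76789565   74.        ] len 109.46966261144144 -149.4446916639934
bar mid [ 459.58808336 -383.48583321  125.        ] 62.88439295650707 131.5144123797281
y:    [-660, -630, -600, -570, -540, -510, -480, -450, -420, -390, -360, -330, -300, -270, -240, -210]
270 [-99, -99, -99, -99, -99, -99, -99, -99, -99, -99, -99, -99, -99, -99, -99, -99]
300 [-99, -99, -99, -99, -99, -99, -99, -99, -99, -99, -99, -99, -99, -99, -99, -99]
330 [-99, -99, -99, -99, -99, -99, -99, -99, -99, -4, -29, -99, -25, -6, -26, -3]
360 [2, 3, 3, 5, 3, 4, 4, 5, 2, 3, 3, 4, 3, 3, 3, 4]
390 [2, 3, 26, 23, 4, 3, 3, 76, 76, 77, 76, 4, 3, 3, 39, 33]
420 [2, 24, 28, 18, 3, 2, 1, 87, 88, 128, 89, 3, 2, 3, 40, 137]
450 [-1, 24, 29, 0, -1, -1, -1, 87, 128, 126, 88, 37, 3, -99, 39, 169]
480 [115, 201, 199, -1, -1, -1, -1, 123, 125, 88, 88, 3, -2, -99, 52, 54]
510 [201, 204, 288, 202, 202, 141, -1, 73, 76, 77, 74, 3, 1, -99, 52, 52]
540 [202, 389, 392, 388, 203, 201, 202, 198, 3, 2, 3, 4, 2, 152, 152, 152]
570 [-1, 327, 392, 392, 336, 328, 203, 201, 3, 3, 3, 3, 2, 151, 152, 153]
600 [-1, 331, 331, 323, 337, 277, 203, 201, 5, 84, 85, -1, -1, 151, 154, 153]
630 [269, 332, 245, 333, 333, 202, 202, 2, -1, 85, 84, -1, -1, -1, -1, -1]
660 [307, 328, 230, 232, 232, 202, 201, -1, 81, 84, 84, 83, -1, 309, 309, -1]
690 [305, 305, 232, 232, 232, 202, -1, -1, 83, 84, 84, 55, -1, 309, -1, -1]
```

```bash
python3 -m crank '[[100,0,0,-50,0,0,-0.14],[100,45,-9,-95,0,0,-0.28],[100,90,-17,-95,0,0,-0.42],[100,135,-26,-95,0,0,-0.56],[100,180,-34,-95,0,0,-0.7],[100,225,-43,-95,0,0,-0.84],[100,270,-51,-95,0,0,-0.98],[100,315,-60,-95,0,0,-1.12],[100,350,-67,-95,0,0,-1.26],[100,363,-69,-95,0,0,-1.4]]'
python3 -m crank '[[100,0,0,0,0,0,-0.14],[100,0,0,0,0,0,-0.28],[100,0,0,0,0,0,-0.42],[100,0,0,0,0,0,-0.56],[100,0,0,0,0,0,-0.67],[100,0,0,0,0,0,-0.67]]'
python3 - <<'E'
from cell import manip, optics
import cv2,numpy as np
s=manip.read_state();print(s['eef_pos'],s['eef_rot'],s['joints'])
c=optics.calibration("wrist");p,d=optics.camera("wrist");np.savez("pics/w.npz",p=p,d=d,**c);cv2.imwrite("pics/w.png",p[:,:,::-1]);print(c)
E
```

```text
clock: 1.1
eef_pos: [463.2, -386.5, 299.7]
eef_rot: [-3.141, -0.001, 1.632]
wrist_force: [-0.3, 0.1, -0.2]
finger_gap: 93.9
finger_force: 0.0
clock: 1.7
eef_pos: [460.6, -388.4, 300.1]
eef_rot: [-3.142, -0.001, 2.296]
wrist_force: [0.6, -0.6, 0.4]
finger_gap: 94.1
finger_force: 0.0
[ 460.63638593 -388.38001463  300.06543575] [-3.14150918e+00 -7.11139183e-04  2.29553122e+00] [-7.61269193e-01  3.72905702e-01  1.20827674e+00 -2.29467164e-05
  1.56112586e+00 -1.48600389e+00]
{'camera_matrix': array([[371.64829954,   0.        , 317.2724082 ],
       [  0.        , 371.64829954, 238.29438576],
       [  0.        ,   0.        ,   1.        ]]), 'R': array([[ 0.74918409,  0.66236113,  0.00096768],
       [ 0.63405906, -0.71759313,  0.2881479 ],
       [ 0.19155237, -0.21526226, -0.95758543]]), 't': array([ -90.06643986, -627.91378384,  311.56928543])}
```

View pics/w.png

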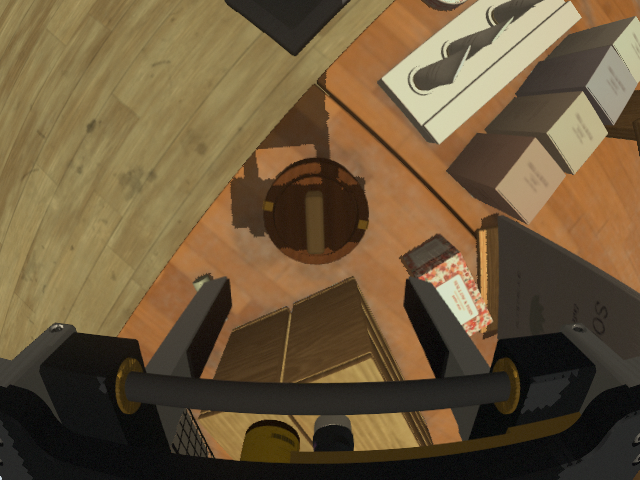

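The wrist view has the canister centred at about (316,211), with the bar running vertically at (315,222). I'll enlarge it to read the marks.

```bash
python3 - <<'E'
import numpy as np,cv2
p=np.load('pics/w.npz')['p'][150:275,250:385,::-1]
p=np.clip(p.astype(float)*1.6,0,255).astype('uint8')
cv2.imwrite('pics/wc.png',cv2.resize(p,None,fx=4.5,fy=4.5,interpolation=cv2.INTER_CUBIC))
E
```

```text
(no output)
```

View pics/wc.png

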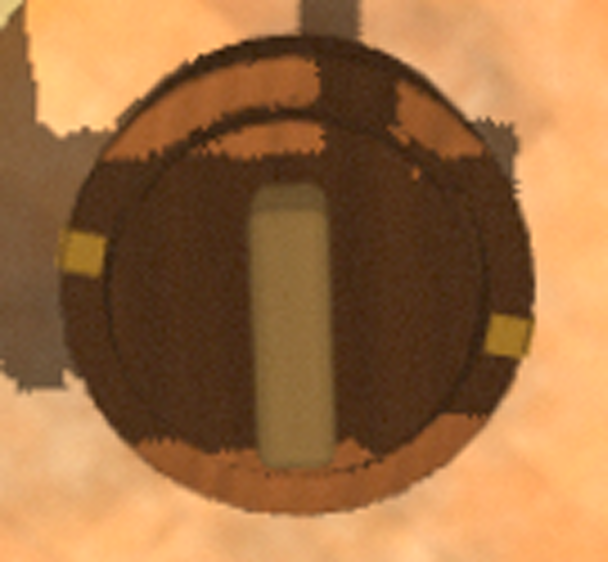

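```bash
cat >> h.py <<'E'
def wray(z,u,v,h):
    K,R,t=z['camera_matrix'],z['R'],z['t']
    x,y=(u-K[0,2])/K[0,0],(v-K[1,2])/K[1,1];th=np.hypot(x,y)
    r=R.T@[np.sin(th)*x/th,np.sin(th)*y/th,np.cos(th)]
    C=-R.T@t;return C+r*(h-C[2])/r[2]
E
python3 - <<'E'
import numpy as np
from h import wray
z=np.load('pics/w.npz');f=lambda x,y,h:wray(z,250+x/4.5,150+y/4.5,h)
m=[f(84,254,74),f(509,335,74)]
b=[f(*p,125) for p in[(251,212),(327,209),(334,465),(262,467)]]
dm=m[1]-m[0];db=b[2]+b[3]-b[0]-b[1]
a=lambda d:(np.hypot(*d[:2]),np.degrees(np.arctan2(d[1],d[0])))
print((m[0]+m[1])/2,a(dm));print(sum(b)/4,np.hypot(*db[:2])/2,a(db), a(b[1]-b[0]),a(b[2]-b[3]))
E
```

```text
[ 468.33746148 -395.72543267   74.        ] (np.float64(108.3528737567762), np.float64(30.373895426556054))
[ 466.74674842 -395.16369781  125.        ] 58.054863912907514 (np.float64(116.10972782581503), np.float64(-46.65223187232277)) (np.float64(16.35343902664546), np.float64(43.736932348067846)) (np.float64(16.15040740757799), np.float64(43.149935122919885))
```

```bash
python3 - <<'E'
import numpy as np
from h import wray
z=np.load('pics/w.npz');K,R,t=z['camera_matrix'],z['R'],z['t'];d=z['d']
def P(u,v):
    x,y=(u-K[0,2])/K[0,0],(v-K[1,2])/K[1,1];th=np.hypot(x,y);k=np.tan(th)/th
    return (R.T@(np.array([x*k,y*k,1])*d[v,u]-t)).round()
for q in[(352,284),(350,300),(330,300),(300,310),(290,320),(260,325),(240,335),(370,330),(317,200),(290,200)]:print(q,P(*q))
E
```

```text
(352, 284) [ 573. -442.   29.]
(350, 300) [ 570. -448.   71.]
(330, 300) [ 560. -473.   45.]
(300, 310) [ 543. -513.   39.]
(290, 320) [ 552. -547.   10.]
(260, 325) [ 519. -571.   32.]
(240, 335) [ 507. -602.   36.]
(370, 330) [ 600. -451.  107.]
(317, 200) [ 451. -375.  125.]
(290, 200) [ 434. -399.   86.]
```

```bash
python3 -m crank '[[100,-10,0.5,40,0,0,-0.03],[100,-10,0.5,80,0,0,-0.03],[100,-10,0.5,120,0,0,-0.03],[100,-10,0.5,150,0,0,-0.03],[100,-10,0.5,175,0,0,-0.03],[100,-10,0.5,190,0,0,-0.03],[100,-10,0.5,198,0,0,-0.03],[100,-10,0.5,203,0,0,-0.03],[100,-10,0.5,203,0,0,-0.03],[100,-10,0.5,203,0,0,-0.03]]'
python3 - <<'E'
from cell import manip, optics
import cv2,numpy as np
c=optics.calibration("wrist");p,d=optics.camera("wrist");np.savez("pics/w2.npz",p=p,d=d,**c);cv2.imwrite("pics/w2.png",np.clip(p[:,:,::-1]*1.4,0,255))
E
```

```text
clock: 2.75
eef_pos: [468.0, -395.9, 98.5]
eef_rot: [3.141, 0.002, 2.323]
wrist_force: [0.2, 0.5, 0.0]
finger_gap: 94.0
finger_force: 0.0[ WARN:0@0.530] global loadsave.cpp:1063 imwrite_ Unsupported depth image for selected encoder is fallbacked to CV_8U.
```

View pics/w2.png

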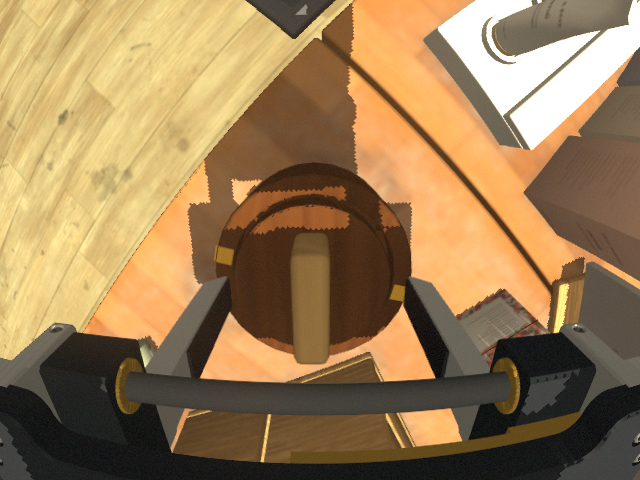

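The bar is upright between the fingers at about (311,305), with marks at (224,256) and (397,293). I'll check the centring before closing.

```bash
python3 - <<'E'
import numpy as np
from h import wray
z=np.load('pics/w2.npz');f=lambda x,y,h:wray(z,x,y,h)
m=[f(224,256,74),f(397,293,74)]
b=[f(*p,125) for p in[(293,253),(328,252),(328,362),(296,363)]]
dm=m[1]-m[0];db=b[2]+b[3]-b[0]-b[1]
a=lambda d:(np.hypot(*d[:2]),np.degrees(np.arctan2(d[1],d[0])))
print((m[0]+m[1])/2,a(dm));print(sum(b)/4,a(db))
E
```

```text
[ 467.00035011 -396.68336597   74.        ] (np.float64(107.07806282925152), np.float64(30.051291284162573))
[ 465.27171395 -394.29343623  125.        ] (np.float64(116.51593446243638), np.float64(-46.61271198828065))
```

```bash
python3 -m crank '[[50,0,0,0,0,0,0],[30,0,0,0,0,0,0],[0,0,0,0,0,0,0],[0,0,0,0,0,0,0],[0,0,0,0,0,0,0],[0,0,0,0,0,0,0],[0,0,0,0,0,0,0],[0,0,0,0,0,0,0]]' 8
```

```text
clock: 3.6
eef_pos: [467.7, -395.6, 97.4]
eef_rot: [3.142, -0.0, 2.324]
wrist_force: [0.7, 0.3, 0.0]
finger_gap: 33.5
finger_force: 0.0
```

```bash
python3 -m crank '[[0,0,0,0,0,0,0],[0,0,0,0,0,0,0],[0,0,0,0,0,0,0],[0,0,0,0,0,0,0],[0,0,0,0,0,0,0]]' 8
```

```text
clock: 4.1
eef_pos: [467.6, -395.6, 97.4]
eef_rot: [-3.142, -0.0, 2.324]
wrist_force: [-0.7, -0.8, 0.5]
finger_gap: 18.3
finger_force: 8.0
```

```bash
python3 -m crank '[[0,0,0,0,0,0,0.05],[0,0,0,0,0,0,0.14],[0,0,0,0,0,0,0.24],[0,0,0,0,0,0,0.34],[0,0,0,0,0,0,0.44],[0,0,0,0,0,0,0.54],[0,0,0,0,0,0,0.64],[0,0,0,0,0,0,0.74],[0,0,0,0,0,0,0.84],[0,0,0,0,0,0,0.9]]'
python3 -m crank '[[0,0,0,0,0,0,0.1],[0,0,0,0,0,0,0.2],[0,0,0,0,0,0,0.3],[0,0,0,0,0,0,0.4],[0,0,0,0,0,0,0.5],[0,0,0,0,0,0,0.6],[0,0,0,0,0,0,0.7],[0,0,0,0,0,0,0.8],[0,0,0,0,0,0,0.9],[0,0,0,0,0,0,0.9]]'
python3 - <<'E'
from cell import manip, optics
import cv2,numpy as np
c=optics.calibration("wrist");p,d=optics.camera("wrist");np.savez("pics/w3.npz",p=p,d=d,**c);cv2.imwrite("pics/w3.png",np.clip(p[120:440,140:500,::-1]*1.4,0,255).astype('uint8'))
E
```

```text
clock: 5.1
eef_pos: [467.3, -395.7, 97.5]
eef_rot: [-3.141, 0.0, 1.42]
wrist_force: [-2.9, -1.1, 1.1]
finger_gap: 17.7
finger_force: 8.0
clock: 6.1
eef_pos: [467.3, -395.5, 97.0]
eef_rot: [-3.141, 0.001, 0.522]
wrist_force: [-1.3, -1.3, -2.4]
finger_gap: 18.2
finger_force: 8.0
```

View pics/w3.png

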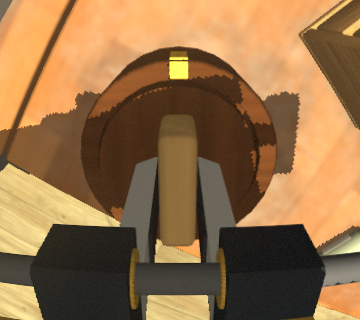

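The bar, at (178,180), lines up with the brass mark at (178,68). The wrist now carries about the lid's weight, so it's held over the slot. I'll open so it drops.

```bash
python3 -m crank '[[100,0,0,0,0,0,0],[100,0,0,0,0,0,0],[100,0,0,0,0,0,0],[100,0,0,0,0,0,0],[100,0,0,0,0,0,0],[100,0,0,0,0,0,0],[100,0,0,0,0,0,0],[100,0,0,0,0,0,0]]'
python3 -m crank '[[100,0,0,-10,0,0,0],[100,0,0,-40,0,0,0],[100,0,0,-80,0,0,0],[100,0,0,-120,0,0,0],[100,0,0,-160,0,0,0],[100,0,0,-200,0,0,0],[100,0,0,-200,0,0,0],[100,0,0,-200,0,0,0]]'
python3 - <<'E'
from cell import manip, optics
import cv2,numpy as np
c=optics.calibration("wrist");p,d=optics.camera("wrist");z=dict(p=p,d=d,**c)
K,R,t=c['camera_matrix'],c['R'],c['t']
v,u=np.mgrid[:480,:640];x=(u-K[0,2])/K[0,0];y=(v-K[1,2])/K[1,1];th=np.hypot(x,y)+1e-9;k=np.tan(th)/th
W=(np.stack([x*k*d,y*k*d,d],-1)-t)@R
r=np.hypot(W[...,0]-467.5,W[...,1]+395.8)
for lo,hi in((0,25),(33,43),(51,58)):
    m=(r<hi)&(r>=lo)&(d>0);print(lo,hi,np.percentile(W[m][:,2],[5,25,50,75,95]).round(1))
cv2.imwrite('pics/w4.png',cv2.resize(np.clip(p[130:310,220:420,::-1]*1.4,0,255).astype('uint8'),None,fx=3,fy=3))
E
```

```text
clock: 6.95
eef_pos: [467.7, -395.6, 97.4]
eef_rot: [-3.142, 0.0, 0.524]
wrist_force: [-0.2, -0.5, -0.5]
finger_gap: 78.2
finger_force: 0.0
clock: 7.75
eef_pos: [467.7, -395.6, 298.4]
eef_rot: [3.14, -0.0, 0.524]
wrist_force: [-0.3, -0.0, -1.8]
finger_gap: 94.1
finger_force: 0.0
0 25 [ 73.3 109.1 114.1 424.1 430.6]
33 43 [ 73.5 410.  413.3 430.8 435. ]
51 58 [ 73.6 351.5 411.8 420.  437.9]
```

View pics/w4.png

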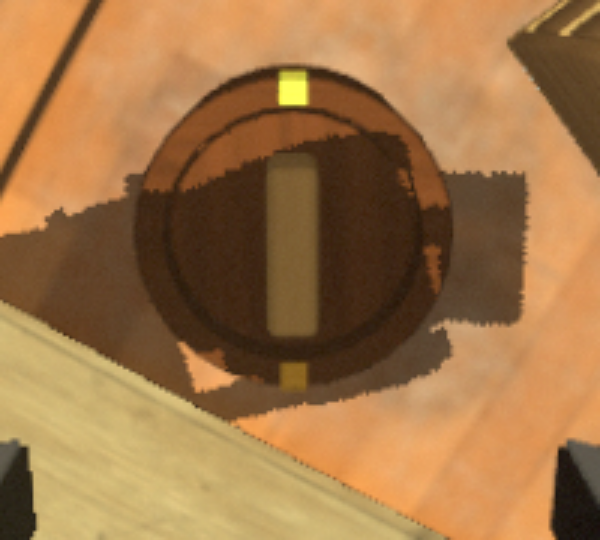

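The bar, at (293,245) in the crop, points at both brass marks at (293,88) and (293,375). Its top is at about 113 mm and the lid surface at 73.5 mm, level with the rim. That means the lid is home, and the gripper is clear of it.

```bash
python3 -c "
from cell import manip
print(manip.sign_off())"
```

```text
the job is handed in; nothing more can be done
None
```

The dark canister's lid is in flush with its bar on the brass marks, the gripper has let go and is clear, the pale canister was left alone, and the job was handed in at about 8 s; the sign-off gave no verdict.

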